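# Dry-stack the heel of a guitar neck and weigh it down

## Task

Stack the three D-shaped heel blocks on the free square end of the clamped guitar neck: the longest on the neck, the middle one on that, the shortest on top, each lying flat, centred across the neck and in line with it, with its square end flush with the neck's square end and its round nose pointing towards the hold-down. Last, stand the steel weight upright on the middle of the shortest block. Set every piece down rather than dropping it.

Things in the scene. Friction and masses are not known exactly. Their poses are not given: they have to be found in the camera images.
- neck_end (a point): On the top face of the neck blank, mid-width, right at its free square end; x runs along the bar away from that end, y across, z up. The bar: wood, fixed, level, 340 mm long, 56 wide, 24 thick, underside at z = 4 mm on a beige carpet pad. A hold-down bar with wing nuts (132 mm wide, 60 mm tall) crosses it 234 to 266 mm from the square end.
- heel_long_centre (a point): Centre (half-way along, across and up) of the long heel block, the longest of three: loose dark wood lying flat on the 4 mm carpet pad, 116 mm long, 50 wide, 22 thick; D-shaped from above, one end square, the other a half-round nose (radius 25). x points to the nose (square end 58 mm behind the centre), y across, z up. Grip it across the straight sides.
- heel_mid_centre (a point): Centre (half-way along, across and up) of the middle heel block, second of three in length: loose dark wood lying flat on the 4 mm carpet pad, 94 mm long, 50 wide, 22 thick; D-shaped from above, one end square, the other a half-round nose (radius 25). x points to the nose (square end 47 mm behind the centre), y across, z up. Grip it across the straight sides.
- heel_short_centre (a point): Centre (half-way along, across and up) of the short heel block, the shortest of three: loose dark wood lying flat on the 4 mm carpet pad, 72 mm long, 50 wide, 22 thick; D-shaped from above, one end square, the other a half-round nose (radius 25). x points to the nose (square end 36 mm behind the centre), y across, z up. Grip it across the straight sides.
- weight_centre (a point): Centre of the loose steel gluing weight (0.5 kg): on its axis, 33 mm above its underside, z up. It stands upright on the pad, 66 mm tall: a disc 46 mm in diameter from 0 to 32 mm, a neck of 16 mm up to 38 mm, a round knob of 26 mm diameter from 40 to 64 mm. Grip the knob from above (its middle is 19 mm above the centre).

How it is judged:
On the way, in this order (a step that is already met when the one before it is completed fails the run):
1. The long block lies on the neck, square end flush (x of neck_end in the frame of heel_long_centre between -0.066 and -0.05 m and y of neck_end in the frame of heel_long_centre between -0.008 and 0.008 m and y of heel_long_centre in the frame of neck_end between -0.01 and 0.01 m and z of heel_long_centre in the frame of neck_end between 0.005 and 0.017 m and angle between the x axis of heel_long_centre and the x axis of neck_end, either way round below 0.17 rad and angle between heel_long_centre's own z axis and vertical below 0.08 rad), for 0.2 s.
2. The middle block lies on the long one, square end flush (x of neck_end in the frame of heel_mid_centre between -0.055 and -0.039 m and y of neck_end in the frame of heel_mid_centre between -0.008 and 0.008 m and y of heel_mid_centre in the frame of neck_end between -0.01 and 0.01 m and z of heel_mid_centre in the frame of neck_end between 0.027 and 0.039 m and angle between the x axis of heel_mid_centre and the x axis of neck_end, either way round below 0.17 rad and angle between heel_mid_centre's own z axis and vertical below 0.08 rad), for 0.2 s.
3. The short block lies on the middle one, square end flush (x of neck_end in the frame of heel_short_centre between -0.044 and -0.028 m and y of neck_end in the frame of heel_short_centre between -0.008 and 0.008 m and y of heel_short_centre in the frame of neck_end between -0.01 and 0.01 m and z of heel_short_centre in the frame of neck_end between 0.049 and 0.061 m and angle between the x axis of heel_short_centre and the x axis of neck_end, either way round below 0.17 rad and angle between heel_short_centre's own z axis and vertical below 0.08 rad), for 0.2 s.
4. The weight stands on the short block (horizontal distance between weight_centre and heel_short_centre below 0.012 m and angle between weight_centre's own z axis and vertical below 0.08 rad and z of weight_centre in the frame of neck_end between 0.093 and 0.105 m), for 0.2 s.
At the end, for the whole second after the job is handed in: Long, middle, short block stacked on the neck: flat, square ends flush and centred within 8 mm (block centres within 10 mm of the neck's middle line), in line within 0.17 rad, noses to the hold-down; weight upright on the short block, within 12 mm of its centre; all released and at rest (all of step 1 and all of step 2 and all of step 3 and all of step 4 and linear speed of each of heel_long, heel_mid, heel_short, weight below 0.02 m/s); the robot touches nothing.
It fails at once if The long block is dropped (moves freely, out of the gripper, faster than 0.6 m/s) (linear speed of heel_long above 0.6 m/s and contact force between heel_long and the fingers below 0.01 N).
It fails at once if The middle block is dropped (moves freely, out of the gripper, faster than 0.6 m/s) (linear speed of heel_mid above 0.6 m/s and contact force between heel_mid and the fingers below 0.01 N).
It fails at once if The short block is dropped (moves freely, out of the gripper, faster than 0.6 m/s) (linear speed of heel_short above 0.6 m/s and contact force between heel_short and the fingers below 0.01 N).
It fails at once if The weight is dropped (moves freely, out of the gripper, faster than 0.6 m/s) (linear speed of weight above 0.6 m/s and contact force between weight and the fingers below 0.01 N).
It also fails if it takes over 107 s, if anything falls off the work surface, if the arm or the gripper's body presses on something with over 40 N, if the wrist force passes 120 N, or if a joint passes its speed limit or range.

## Robot

A 6-joint arm with a two-finger parallel gripper is mounted at the origin on the work surface. World frame = base frame: x ahead of the robot, y to its left, z up, the work surface at z = 0. Lengths are in m, angles in rad, forces in N, time in s.
With the tool pointing down it reaches from about 0.25 to 0.725 m from the base axis. Payload 4 kg.
Tool frame: the origin (TCP) lies midway between the tips of the shut fingers; the grasp point (between the pads) lies 19 mm behind it; z points along the fingers, y is the line along which they close (so a half turn about z gives the same grasp; the last joint's range is limited). The gripper opens to 85 mm and grips with 20 to 120 N. Pads are 22 mm wide; open, the fingers measure 114 mm over their backs; the gripper's body (76 mm by 85 mm) begins 54 mm behind the grasp point. The pads swing forward as they close: fully open they stand 13 mm farther back than shut.
Start: joints at [-1.253, 0.241, 0.005, 1.335, 0, 1.571], TCP at [0.156, -0.475, 0.231] pointing down, gripper open.
Joint ranges: [-2.72, 2.72], [-1.05, 1.87], [-1.09, 1.28], [-1.99, 2.15], [-1.42, 1.44], [-3.14, 3.14]. Speed limits (rad/s): [2.79, 2.79, 3.14, 3.14, 3.14, 3.14].

## Interface

Orientations are given as a unit quaternion [x, y, z, w].
In Python, from workcell import bot gives the robot as it stands. The module is installed in compiled form; this text tells all that it offers.
- The arm moves only by the tool drive_tool, never from a script. Its arguments are lists of equal length, an entry for each row: "slide": the shift along the tool's x, y, z scaled (see below), a list of three; "rotation": the turn, a rotation vector about the tool's x, y, z scaled (see below), a list of three. A call has exactly 8 rows; each row is the pose to reach, as a shift and turn from the pose commanded when the call began, along the tool's axes at that moment; what a row does not reach only later rows make up. The controller multiplies each number of a shift by 250 mm and each number of a turn by 0.5 rad. A row lasts 1/8 s, in which the tool goes at most 62.5 mm and 10.7 degrees, less where a joint would pass 70% of its speed; a pose out of reach is approached as far as the arm can. A call with a number of a shift or a turn outside -1 to 1 is refused whole. A call with a gripper value outside its range is refused whole. "gripper" is the opening, from 0 (shut) to 1 (fully open), set as the call begins (left out, the last holds). The fingers move at their own pace and stop on an object; the grip force is fixed at half the most. Time passes only in rows, so rows that repeat a pose let the fingers close, or fill a call up. It gives the time, the measured TCP pose, the force, the opening and the grip force at its end, in the units of the state.
- bot.get_obs(): the state, without advancing time (a new reading comes with each control period).
- bot.camera(name): name is "side" or "top" or "wrist"; returns a dict with "image" (384x512x3 uint8, red, green, blue), "z_map" (384x512 float32, m along the optical axis (not along the pixel's ray), 0 where there is no reading), "camera_matrix" (3x3 intrinsics, pixels), "xyz" and "orientation" of the camera in the world. Camera axes: x right, y up, looking along -z (the intrinsics and any distortion apply to the point x, -y, -z); pixel columns grow to the right and rows downward; lengths in m; the calibration is good to about 2 mm. A picture is of the moment at which its call begins.
- bot.job_done(): hands the job in; it is judged then, once.
The state is a dict: "clock": time; "joint_pos": joint angles; "joint_vel": joint speeds; "tau": joint torques, N m; "eef_pos": TCP position; "tool_rot": TCP orientation; "ft_force": force on the tool from outside, world axes, zero at the start; "ft_torque": the same for the moment, N m; "grip_width": finger opening in m; "grasp_force": force on a finger pad.
Only numpy, scipy, OpenCV 4.12 (cv2) and the standard library are available. Lean on these libraries where they do the work, as an engineer would, in place of code of your own. Each camera call takes 0.05 s, during which the arm holds its last target. There are 200 camera calls.

## Working session

There is one attempt and no reset: what is moved stays moved. The work goes in short steps, Python scripts to look and compute and a tool call to move; the robot and the scene stay as the last step left them, time stands still between calls to the robot, and variables do not carry over. Pictures are saved under pics/ and viewed, at most 14 in all, crops included, and the job is handed in when it is done.

Besides the shell and the picture viewer there is one more tool, called after "Call:" as name(argument=value, ...) on one line, values as JSON. drive_tool: Moves the arm, as the interface text tells. Shifts and turns lie within -1 to 1; 1 stands for 250 mm of shift or 0.5 rad of turn. Its arguments: {"type":"object","properties":{"slide":{"type":"array","items":{"type":"array","items":{"type":"number"}}},"rotation":{"type":"array","items":{"type":"array","items":{"type":"number"}}},"gripper":{"type":"number"}},"required":["slide","rotation"]}

```bash
mkdir -p pics
cat > h.py <<'E'
import numpy as np, cv2
from scipy.spatial.transform import Rotation as R
from workcell import bot
def snap(n,f):
    c=bot.camera(n); cv2.imwrite(f'pics/{f}.png',c['image'][:,:,::-1]); np.savez(f'{f}.npz',**c); return c
def cloud(c):
    K=c['camera_matrix'];z=c['z_map'];v,u=np.mgrid[:z.shape[0],:z.shape[1]]
    p=np.stack([(u-K[0,2])/K[0,0]*z,-(v-K[1,2])/K[1,1]*z,-z],-1)
    w=p@R.from_quat(c['orientation']).as_matrix().T+c['xyz']; w[z<=0]=np.nan; return w
E
python3 - <<'E'
from h import *
for n in ['top','side']:
    c=snap(n,n+'0'); print(n,c['xyz'],c['orientation'],c['camera_matrix'].tolist(),[k for k in c])
o=bot.get_obs(); print(o)
a=cv2.imread('pics/top0.png');b=cv2.imread('pics/side0.png')
E
```

```text
top [0.28647931 0.00366909 1.33414871] [ 0.05399016 -0.06017925 -0.70306605  0.70651373] [[457.236418467239, 0.0, 247.6149334822929], [0.0, 457.236418467239, 192.08367115079548], [0.0, 0.0, 1.0]] ['image', 'z_map', 'camera_matrix', 'xyz', 'orientation']
side [0.1653778  0.63263957 0.79406324] [-0.0957157   0.37045929  0.89614061 -0.22478976] [[446.8827852199995, 0.0, 257.9855415409598], [0.0, 446.8827852199995, 188.14297854177596], [0.0, 0.0, 1.0]] ['image', 'z_map', 'camera_matrix', 'xyz', 'orientation']
{'clock': 0.1, 'joint_pos': array([-1.25301157e+00,  2.41350996e-01,  3.85769859e-03,  1.33521620e+00,
        2.71231077e-05,  1.57077851e+00]), 'joint_vel': array([-0.00099544, -0.00238712,  0.00328576, -0.00241209,  0.00098959,
       -0.00155876]), 'tau': array([-6.11385294e-04, -3.73137724e+01,  2.53010792e+01,  1.08156298e-02,
       -5.89969818e-05,  1.37089086e-05]), 'eef_pos': array([ 0.15606027, -0.47441803,  0.23049484]), 'tool_rot': array([ 9.87401282e-01,  1.58233348e-01, -1.37956258e-04, -9.46682616e-04]), 'ft_force': array([-0.13626173,  0.3966667 ,  0.52148649]), 'ft_torque': array([ 0.01306771,  0.02824558, -0.08466197]), 'grasp_force': 0.0, 'grip_width': 0.0852133348898582}
```

View pics/top0.png

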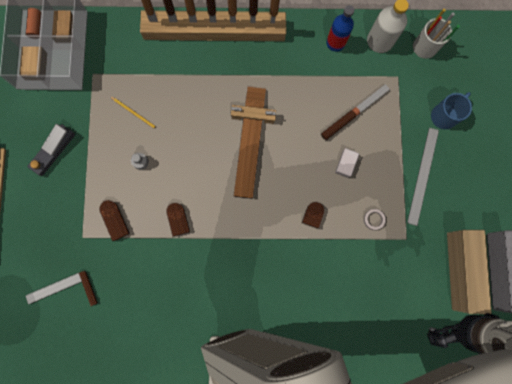

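View pics/side0.png

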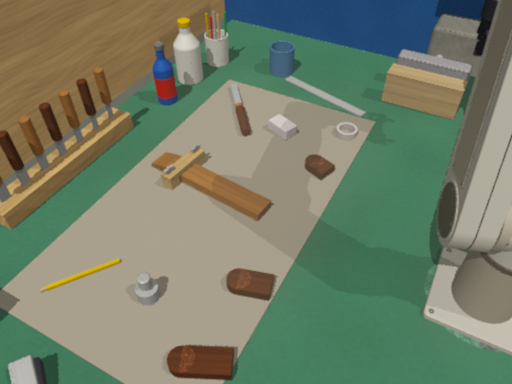

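The top view shows the long block at (114,220), mid at (178,220), short at (314,214) and the weight at (140,160). The neck runs from its square end at (245,195) up to the hold-down at (256,113). The side view agrees. Next I'll measure by colour mask and rays onto the top faces.

```bash
cat >> h.py <<'E'
def rays(c,px,h):
    """pixels (N,2) -> world points on plane z=h"""
    K=c['camera_matrix'];px=np.asarray(px,float)
    d=np.c_[(px[:,0]-K[0,2])/K[0,0],-(px[:,1]-K[1,2])/K[1,1],-np.ones(len(px))]@R.from_quat(c['orientation']).as_matrix().T
    return c['xyz']+d*((h-c['xyz'][2])/d[:,2])[:,None]
def rect(p):
    """world xy points -> centre, long-axis angle, length,width"""
    b=cv2.boxPoints(cv2.minAreaRect((p*1000).astype(np.float32)))/1000
    e=[b[1]-b[0],b[2]-b[1]];e.sort(key=np.linalg.norm)
    return b.mean(0),np.arctan2(e[1][1],e[1][0]),np.linalg.norm(e[1]),np.linalg.norm(e[0])
E
python3 - <<'E'
from h import *
for n in ['top','side']:
    c=dict(np.load(n+'0.npz')); im=c['image']; w=cloud(c)
    pad=(w[...,2]); X=w[...,:2]
    reg={'long':((114,220),26),'mid':((178,220),24),'short':((314,214),20),'neck':((247,165),60)} if n=='top' else {'long':((205,361),45),'mid':((252,284),35),'short':((319,166),25),'neck':((225,190),75)}
    hsv=cv2.cvtColor(im,cv2.COLOR_RGB2HSV)
    for k,((u,v),r) in reg.items():
        h=.028 if k=='neck' else .026
        m=(np.abs(w[...,2]-h)<.005).astype(np.uint8)
        box=np.zeros_like(m);box[max(0,v-r):v+r,u-r:u+r]=1;m*=box
        m&=((hsv[...,1]>90)&(hsv[...,0]<20)).astype(np.uint8)
        cc,l,s,_=cv2.connectedComponentsWithStats(m);i=1+s[1:,4].argmax()
        ys,xs=np.nonzero(l==i); P=rays(c,np.c_[xs,ys],h)[:,:2]
        ctr,a,L,W=rect(P)
        # nose: mean offset of area along axis (square end heavier)
        d=np.array([np.cos(a),np.sin(a)]); q=(P-ctr)@d; sg=-np.sign(q.mean()); 
        print(n,k,ctr.round(4),'noseang',np.degrees(np.arctan2(*(d*sg)[::-1])).round(1),'LW',L.round(3),W.round(3),'z',np.median(w[ys,xs,2]).round(4),len(xs))
    (u,v)=(140,160) if n=='top' else (146,290)
    b=np.zeros(im.shape[:2],bool); b[v-25:v+25,u-20:u+20]=1
    m=b&(w[...,2]>.044); print('weight',np.nanmean(X[m],0),np.nanmax(w[...,2][m]),m.sum()); m=b&(w[...,2]>.027)&(w[...,2]<.034);print(rect(X[m]))
E
```

```text
top long [0.4201 0.3794] noseang 25.2 LW 0.116 0.049 z 0.0269 599
top mid [0.4218 0.1952] noseang 15.7 LW 0.092 0.048 z 0.0267 477
top short [ 0.4376 -0.1986] noseang -19.2 LW 0.069 0.05 z 0.0266 362
top neck [ 0.6024 -0.0065] noseang -6.7 LW 0.236 0.056 z 0.0284 1398
weight [0.58772651 0.30871635] 0.0786389841023365 84
(array([0.587026  , 0.30697057], dtype=float32), np.float32(-0.49073124), np.float32(0.043680705), np.float32(0.034194257))
side long [0.4218 0.3828] noseang 25.5 LW 0.115 0.052 z 0.0246 1766
side mid [0.4239 0.1998] noseang 16.2 LW 0.092 0.052 z 0.0243 942
side short [ 0.4406 -0.1925] noseang -20.3 LW 0.072 0.053 z 0.0238 344
side neck [0.6157 0.0157] noseang -15.5 LW 0.253 0.131 z 0.0261 1704
weight [0.58957623 0.31546918] 0.07215185283544823 211
(array([0.5892955, 0.3152226], dtype=float32), np.float32(1.003899), np.float32(0.044736557), np.float32(0.037629377))
```

Call:
drive_tool(slide=[[0.14,-0.17,0],[0.28,-0.34,0],[0.42,-0.51,0],[0.56,-0.68,0],[0.68,-0.85,0],[0.68,-0.85,0],[0.68,-0.85,0],[0.68,-0.85,0]], rotation=[[0,0,0],[0,0,0],[0,0,0],[0,0,0],[0,0,0],[0,0,0],[0,0,0],[0,0,0]])

```text
clock: 1.1
eef_pos: [0.2511, -0.2209, 0.2312]
tool_rot: [0.988, 0.157, -0.0, 0.0]
ft_force: [0.5, -0.1, 0.1]
grip_width: 0.0856
grasp_force: 0.0
```

```bash
cat >> h.py <<'E'
def yaw(o=None):
    m=R.from_quat((o or bot.get_obs())['tool_rot']).as_matrix(); return np.degrees(np.arctan2(m[1,0],m[0,0]))
def go(x,y,z,yw,o=None):
    "print slide/rotation units for a world target"
    o=o or bot.get_obs(); r=R.from_quat(o['tool_rot']); d=r.inv().apply(np.array([x,y,z])-o['eef_pos'])/.25
    t=(r.inv()*R.from_euler('ZX',[yw,180],degrees=True)).as_rotvec()/.5
    print('now',o['clock'].round(2),o['eef_pos'].round(4),'yaw',yaw(o).round(1),'j6',o['joint_pos'][5].round(2),'slide',d.round(3),'rot',t.round(3))
E
python3 - <<'E'
from h import *
print(bot.get_obs()['joint_pos']); go(.33,.0,.23,75)
c=snap('wrist','w0'); o=bot.get_obs();r=R.from_quat(o['tool_rot'])
print('cam in tool',r.inv().apply(c['xyz']-o['eef_pos']),(r.inv()*R.from_quat(c['orientation'])).as_matrix().round(2).tolist(),c['camera_matrix'][0,0])
E
```

```text
[-7.21277788e-01 -9.15383828e-02 -3.59211669e-01  1.30319094e+00
 -2.31372441e-04  2.10447853e+00]Traceback (most recent call last):
  File "<stdin>", line 2, in <module>
  File "h.py", line 26, in go
    print('now',o['clock'].round(2),o['eef_pos'].round(4),'yaw',yaw(o).round(1),'j6',o['joint_pos'][5].round(2),'slide',d.round(3),'rot',t.round(3))
                ^^^^^^^^^^^^^^^^
AttributeError: 'float' object has no attribute 'round'
```

```bash
sed -i "s/o\['clock'\].round(2)/round(o['clock'],2)/" h.py
python3 - <<'E'
from h import *
go(.32,.0,.23,46)
c=snap('wrist','w0'); o=bot.get_obs();r=R.from_quat(o['tool_rot'])
print('cam in tool',r.inv().apply(c['xyz']-o['eef_pos']),(r.inv()*R.from_quat(c['orientation'])).as_matrix().round(2).tolist(),c['camera_matrix'][0,0])
E
```

```text
now 1.1 [ 0.2511 -0.2209  0.2312] yaw 18.1 j6 2.1 slide [ 0.536 -0.754  0.005] rot [ 0.     0.    -0.974]
cam in tool [ 0.08129509  0.00035083 -0.14216277] [[0.0, 0.95, 0.32], [1.0, -0.0, -0.0], [-0.0, 0.32, -0.95]] 334.7552654878086
```

Call:
drive_tool(slide=[[0.14,-0.19,0],[0.28,-0.38,0],[0.42,-0.57,0],[0.54,-0.75,0],[0.54,-0.75,0],[0.54,-0.75,0],[0.54,-0.75,0],[0.54,-0.75,0]], rotation=[[0,0,-0.3],[0,0,-0.6],[0,0,-0.9],[0,0,-1],[0,0,-1],[0,0,-1],[0,0,-1],[0,0,-1]])

```text
clock: 2.15
eef_pos: [0.3208, -0.0011, 0.2313]
tool_rot: [0.918, 0.396, -0.0, 0.0]
ft_force: [0.3, 1.4, 0.4]
grip_width: 0.0855
grasp_force: 0.0
```

```bash
python3 -c "
from h import *
go(.36,.19,.23,75)"
```

```text
now 2.15 [ 0.3208 -0.0011  0.2313] yaw 46.6 j6 2.32 slide [ 0.663 -0.411  0.005] rot [-0.    0.   -0.99]
```

Call:
drive_tool(slide=[[0.2,-0.12,0],[0.4,-0.25,0],[0.6,-0.37,0],[0.66,-0.41,0],[0.66,-0.41,0],[0.66,-0.41,0],[0.66,-0.41,0],[0.66,-0.41,0]], rotation=[[0,0,-0.3],[0,0,-0.6],[0,0,-0.9],[0,0,-1],[0,0,-1],[0,0,-1],[0,0,-1],[0,0,-1]])

```text
clock: 3.15
eef_pos: [0.359, 0.1899, 0.2315]
tool_rot: [0.791, 0.611, 0.0, 0.0]
ft_force: [0.0, -0.1, -0.2]
grip_width: 0.0855
grasp_force: 0.0
```

```bash
python3 -c "
from h import *
go(.42,.38,.23,104)"
```

```text
now 3.15 [0.359  0.1899 0.2315] yaw 75.4 j6 2.31 slide [0.797 0.044 0.006] rot [ 0.001 -0.    -0.999]
```

Call:
drive_tool(slide=[[0.2,0.01,0],[0.4,0.02,0],[0.6,0.03,0],[0.8,0.04,0],[0.8,0.04,0],[0.8,0.04,0],[0.8,0.04,0],[0.8,0.04,0]], rotation=[[0,0,-0.3],[0,0,-0.6],[0,0,-0.9],[0,0,-1],[0,0,-1],[0,0,-1],[0,0,-1],[0,0,-1]])

```text
clock: 4.15
eef_pos: [0.4188, 0.381, 0.232]
tool_rot: [0.615, 0.788, 0.0, 0.0]
ft_force: [-0.2, -0.2, -0.2]
grip_width: 0.0853
grasp_force: 0.0
```

Call:
drive_tool(slide=[[0,0,0],[0,0,0],[0,0,0],[0,0,0],[0,0,0],[0,0,0],[0,0,0],[0,0,0]], rotation=[[0,0,-0.3],[0,0,-0.6],[0,0,-0.9],[0,0,-1],[0,0,-1],[0,0,-1],[0,0,-1],[0,0,-1]])

```text
clock: 5.15
eef_pos: [0.4188, 0.3819, 0.2313]
tool_rot: [0.4, 0.916, 0.0, -0.0]
ft_force: [0.4, 0.4, 0.2]
grip_width: 0.0856
grasp_force: 0.0
```

Call:
drive_tool(slide=[[0,0,0],[0,0,0],[0,0,0],[0,0,0],[0,0,0],[0,0,0],[0,0,0],[0,0,0]], rotation=[[0,0,-0.3],[0,0,-0.6],[0,0,-0.9],[0,0,-1],[0,0,-1],[0,0,-1],[0,0,-1],[0,0,-1]])

```text
clock: 6.15
eef_pos: [0.4188, 0.3819, 0.2313]
tool_rot: [0.161, 0.987, -0.0, -0.0]
ft_force: [-0.1, -0.1, 0.3]
grip_width: 0.0855
grasp_force: 0.0
```

Call:
drive_tool(slide=[[0,0,0],[0,0,0],[0,0,0],[0,0,0],[0,0,0],[0,0,0],[0,0,0],[0,0,0]], rotation=[[0,0,-0.3],[0,0,-0.6],[0,0,-0.9],[0,0,-1],[0,0,-1],[0,0,-1],[0,0,-1],[0,0,-1]])

```text
clock: 7.15
eef_pos: [0.4188, 0.3819, 0.2313]
tool_rot: [-0.088, 0.996, 0.0, 0.0]
ft_force: [0.6, 1.0, 0.3]
grip_width: 0.0853
grasp_force: 0.0
```

```bash
python3 -c "
from h import *
go(.42,.38,.18,205)
snap('wrist','w1')"
```

```text
now 7.15 [0.4188 0.3819 0.2313] yaw -169.9 j6 0.56 slide [-0.004 -0.008  0.205] rot [ 0.     0.    -0.521]
```

View pics/w1.png

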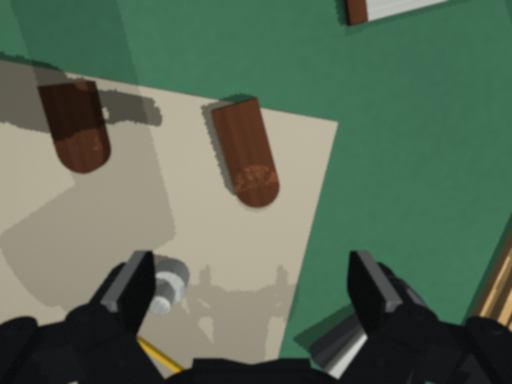

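The wrist view shows the long block at (245,150), nose down in the image, the mid block at (75,128) and the weight knob at (165,290). Both blocks are clear of obstacles. I'll measure with the same method.

```bash
cat >> h.py <<'E'
def blocks(c,h=.026,tol=.006,hue=20,amin=300):
    "reddish-wood top faces at height h: centre, nose angle, size"
    w=cloud(c);hsv=cv2.cvtColor(c['image'],cv2.COLOR_RGB2HSV)
    m=((np.abs(w[...,2]-h)<tol)&(hsv[...,1]>80)&(hsv[...,0]<hue)).astype(np.uint8)
    m=cv2.morphologyEx(m,cv2.MORPH_OPEN,np.ones((3,3),np.uint8))
    n,l,s,cen=cv2.connectedComponentsWithStats(m)
    for i in range(1,n):
        if s[i,4]<amin: continue
        ys,xs=np.nonzero(l==i);P=rays(c,np.c_[xs,ys],h)[:,:2];ctr,a,L,W=rect(P)
        d=np.array([np.cos(a),np.sin(a)]);d*=-np.sign(((P-ctr)@d).mean())
        print('px',cen[i].round(),'ctr',ctr.round(4),'nose',np.degrees(np.arctan2(d[1],d[0])).round(1),'LW',L.round(3),W.round(3),'z',np.median(w[ys,xs,2]).round(4),'sqend',(ctr-d*L/2).round(4))
def knob(c,zk=.055):
    w=cloud(c);m=((w[...,2]>zk)&(c['image'].std(-1)<15)).astype(np.uint8)
    n,l,s,cen=cv2.connectedComponentsWithStats(m)
    for i in range(1,n):
        if s[i,4]>60: print('grey',cen[i].round(),s[i,4],np.nanmean(w[l==i],0).round(4),np.nanmax(w[l==i][:,2]).round(4))
E
python3 -c "
from h import *
c=dict(np.load('w1.npz'));blocks(c);knob(c)"
```

```text
px [ 74. 125.] ctr [0.424  0.1969] nose 16.0 LW 0.092 0.051 z 0.0257 sqend [0.3796 0.1842]
px [247. 153.] ctr [0.4221 0.3787] nose 25.4 LW 0.115 0.049 z 0.0256 sqend [0.3702 0.354 ]
px [505. 308.] ctr [0.5501 0.7275] nose -177.0 LW 0.057 0.016 z 0.0233 sqend [0.5785 0.729 ]
grey [254. 340.] 30600 [0.4122 0.3799 0.2912] 0.3185
```

Call:
drive_tool(slide=[[-0.01,-0.01,0.15],[-0.01,-0.01,0.35],[-0.01,-0.01,0.55],[-0.01,-0.01,0.68],[-0.01,-0.01,0.78],[-0.01,-0.01,0.86],[-0.01,-0.01,0.917],[-0.01,-0.01,0.917]], rotation=[[0,0,-0.27],[0,0,-0.535],[0,0,-0.535],[0,0,-0.535],[0,0,-0.535],[0,0,-0.535],[0,0,-0.535],[0,0,-0.535]])

```text
clock: 8.2
eef_pos: [0.421, 0.3793, 0.001]
tool_rot: [-0.22, 0.975, -0.001, -0.001]
ft_force: [0.5, -0.6, 1.0]
grip_width: 0.0854
grasp_force: 0.0
```

Call:
drive_tool(slide=[[0,0,0],[0,0,0],[0,0,0],[0,0,0],[0,0,0],[0,0,0],[0,0,0],[0,0,0]], rotation=[[0,0,0],[0,0,0],[0,0,0],[0,0,0],[0,0,0],[0,0,0],[0,0,0],[0,0,0]], gripper=0.4)

```text
clock: 9.2
eef_pos: [0.4225, 0.3807, 0.0034]
tool_rot: [-0.22, 0.975, 0.001, 0.001]
ft_force: [0.1, 0.3, 6.2]
grip_width: 0.0485
grasp_force: 64.1
```

```bash
python3 -c "
from h import *
go(.46,.18,.15,190)"
```

```text
now 9.2 [0.4225 0.3807 0.0034] yaw -154.6 j6 0.29 slide [ 0.208 -0.789 -0.587] rot [0.002 0.005 0.538]
```

Call:
drive_tool(slide=[[0,0,-0.1],[0,0,-0.25],[0.02,-0.1,-0.4],[0.06,-0.25,-0.52],[0.11,-0.43,-0.59],[0.16,-0.61,-0.59],[0.21,-0.79,-0.59],[0.21,-0.79,-0.59]], rotation=[[0,0,0],[0,0,0],[0,0,0.1],[0,0,0.25],[0,0,0.4],[0,0,0.54],[0,0,0.54],[0,0,0.54]])

```text
clock: 10.2
eef_pos: [0.4589, 0.1761, 0.1495]
tool_rot: [-0.084, 0.996, -0.0, -0.0]
ft_force: [-0.2, 1.3, 0.5]
grip_width: 0.0488
grasp_force: 63.5
```

```bash
python3 -c "
from h import *
go(.535,.0,.15,173.3);c=snap('wrist','w2');blocks(c,.028,.005)"
```

```text
now 10.2 [0.4589 0.1761 0.1495] yaw -170.3 j6 0.2 slide [-0.182 -0.746 -0.002] rot [-0.002 -0.002  0.571]
px [280. 107.] ctr [0.4002 0.1876] nose -74.1 LW 0.049 0.042 z 0.0256 sqend [0.3935 0.2112]
px [ 34. 258.] ctr [ 0.5938 -0.0052] nose -6.7 LW 0.216 0.057 z 0.0276 sqend [0.4866 0.0073]
```

View pics/w2.png

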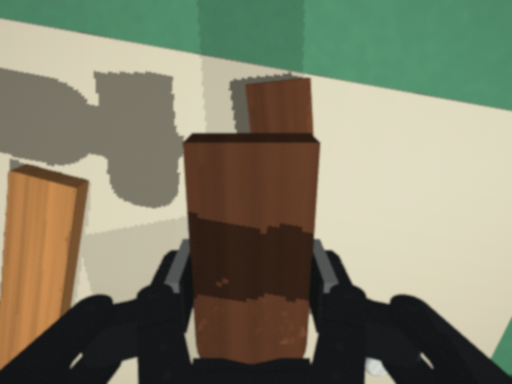

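The view shows the neck's square end at lower left, with corners near (10,170) and (88,185). The held block is straight in the fingers, its square-end top edge from (185,142) to (320,142).

```bash
python3 -c "
from h import *
c=dict(np.load('w2.npz'));o=bot.get_obs();r=R.from_quat(o['tool_rot'])
for h in (.172,):
  p=rays(c,[(185,143),(319,142)],h);print(r.inv().apply(p-o['eef_pos']).round(4))
e=np.array([.486,.0073]);d=np.array([np.cos(-.117),np.sin(-.117)]);print(e+.060*d)
go(*(e+.060*d),.10,173.3)
"
```

```text
[[ 0.0582 -0.0257 -0.0225]
 [ 0.0585  0.0226 -0.0225]]
[5.45589798e-01 2.96005171e-04]
now 10.25 [0.4589 0.1777 0.1495] yaw -170.2 j6 0.2 slide [-0.221 -0.758  0.198] rot [ 0.001 -0.001  0.575]
```

Call:
drive_tool(slide=[[-0.05,-0.15,0],[-0.1,-0.33,0],[-0.15,-0.51,0],[-0.2,-0.68,0],[-0.22,-0.755,0.05],[-0.22,-0.755,0.15],[-0.22,-0.755,0.2],[-0.22,-0.755,0.2]], rotation=[[0,0,0.15],[0,0,0.3],[0,0,0.45],[0,0,0.575],[0,0,0.575],[0,0,0.575],[0,0,0.575],[0,0,0.575]])

```text
clock: 11.25
eef_pos: [0.5444, 0.0037, 0.098]
tool_rot: [0.056, 0.998, 0.0, -0.002]
ft_force: [0.0, -0.8, -0.8]
grip_width: 0.0488
grasp_force: 63.5
```

```bash
python3 -c "
from h import *
go(.5447,.001,.0275,173.3)"
```

```text
now 11.25 [0.5444 0.0037 0.098 ] yaw 173.6 j6 0.12 slide [-0.003 -0.011  0.282] rot [-0.    -0.007  0.01 ]
```

Call:
drive_tool(slide=[[0,0,0.06],[0,0,0.12],[0,0,0.18],[0,0,0.22],[0,0,0.25],[0,0,0.27],[0,0,0.285],[0,0,0.285]], rotation=[[0,0,0],[0,0,0],[0,0,0],[0,0,0],[0,0,0],[0,0,0],[0,0,0],[0,0,0]])

```text
clock: 12.25
eef_pos: [0.5458, 0.0026, 0.0283]
tool_rot: [0.057, 0.998, 0.0, -0.0]
ft_force: [0.1, -0.4, -1.1]
grip_width: 0.0487
grasp_force: 63.5
```

```bash
python3 -c "
from h import *
go(.5447,.001,.0275,173.3);print(bot.get_obs()['ft_force']);snap('side','s2')"
```

```text
now 12.25 [0.5458 0.0026 0.0283] yaw 173.5 j6 0.12 slide [ 0.004 -0.007  0.003] rot [ 0.    -0.     0.006]
[ 0.12920071 -0.35408801 -1.07862504]
```

View pics/s2.png

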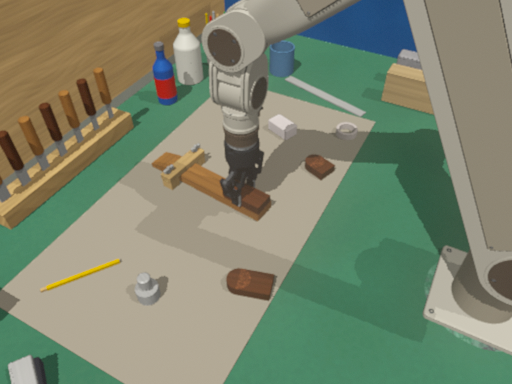

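The block sits above the neck's end at about (255,198), not yet touching. I'll lower it the last 2 mm with a small correction, then release.

Call:
drive_tool(slide=[[0.004,-0.006,0.002],[0.004,-0.006,0.004],[0.004,-0.006,0.006],[0.004,-0.006,0.008],[0.004,-0.006,0.008],[0.004,-0.006,0.008],[0.004,-0.006,0.008],[0.004,-0.006,0.008]], rotation=[[0,0,0],[0,0,0],[0,0,0],[0,0,0],[0,0,0],[0,0,0],[0,0,0],[0,0,0]])

```text
clock: 13.3
eef_pos: [0.5447, 0.0011, 0.0274]
tool_rot: [0.057, 0.998, -0.0, 0.0]
ft_force: [-3.5, -1.4, 6.5]
grip_width: 0.0487
grasp_force: 64.5
```

```bash
python3 -c "
from h import *
go(.5447,.001,.0275,173.3);print(bot.get_obs()['ft_force'])"
```

```text
now 13.3 [0.5447 0.0011 0.0274] yaw 173.5 j6 0.12 slide [ 0. -0. -0.] rot [-0.     0.001  0.006]
[-3.50724441 -1.4179329   6.49898965]
```

Contact (6.5 N). I'll open and then retract.

Call:
drive_tool(slide=[[0,0,0],[0,0,0],[0,0,0],[0,0,0],[0,0,0],[0,0,0],[0,0,0],[0,0,0]], rotation=[[0,0,0],[0,0,0],[0,0,0],[0,0,0],[0,0,0],[0,0,0],[0,0,0],[0,0,0]], gripper=1)

```text
clock: 14.3
eef_pos: [0.5447, 0.0012, 0.0263]
tool_rot: [0.057, 0.998, 0.0, 0.0]
ft_force: [0.7, 0.5, 0.7]
grip_width: 0.0853
grasp_force: 0.0
```

Call:
drive_tool(slide=[[0,0,-0.1],[0,0,-0.25],[0,0,-0.4],[0.05,0,-0.55],[0.12,0,-0.65],[0.2,0,-0.7],[0.24,0,-0.7],[0.24,0,-0.7]], rotation=[[0,0,0],[0,0,0],[0,0,0],[0,0,0],[0,0,0],[0,0,0],[0,0,0],[0,0,0]])

```text
clock: 15.3
eef_pos: [0.4844, 0.0081, 0.2009]
tool_rot: [0.057, 0.998, -0.0, -0.0]
ft_force: [0.5, -0.7, -0.4]
grip_width: 0.0854
grasp_force: 0.0
```

```bash
python3 -c "
from h import *
c=snap('wrist','w3');blocks(c,.028,.005);blocks(c,.05,.005);go(.423,.196,.15,196)"
```

```text
px [449.  70.] ctr [0.4248 0.1926] nose 16.0 LW 0.093 0.051 z 0.0255 sqend [0.3803 0.1799]
px [ 31. 138.] ctr [ 0.4402 -0.1978] nose -19.6 LW 0.071 0.05 z 0.0257 sqend [ 0.4069 -0.1859]
px [249. 318.] ctr [ 0.6612 -0.015 ] nose 173.3 LW 0.13 0.056 z 0.0276 sqend [ 0.7259 -0.0226]
px [250. 223.] ctr [5.44e-01 2.00e-04] nose -6.5 LW 0.116 0.05 z 0.0496 sqend [0.4862 0.0068]
now 15.35 [0.4848 0.008  0.2006] yaw 173.5 j6 0.13 slide [0.331 0.719 0.203] rot [ 0.    -0.002 -0.786]
```

View pics/w3.png

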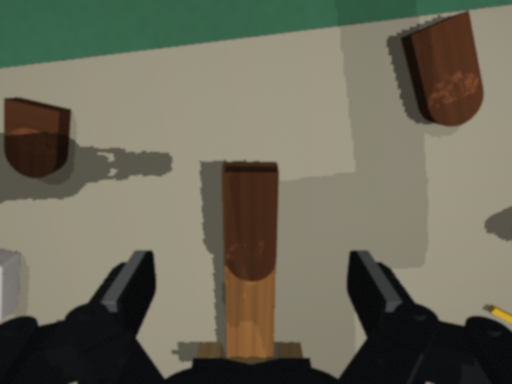

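The long block lies flush on the neck: its square end is at (250,165) and its nose at (250,278). The mid block is at (445,70) and the short one at (38,138). Next is the mid block.

Call:
drive_tool(slide=[[0.08,0.18,0],[0.16,0.36,0],[0.25,0.54,0.05],[0.33,0.71,0.1],[0.33,0.715,0.2],[0.33,0.715,0.3],[0.33,0.715,0.4],[0.33,0.715,0.4]], rotation=[[0,0,-0.2],[0,0,-0.4],[0,0,-0.6],[0,0,-0.785],[0,0,-0.785],[0,0,-0.785],[0,0,-0.785],[0,0,-0.785]])

```text
clock: 16.35
eef_pos: [0.4217, 0.1943, 0.0988]
tool_rot: [-0.139, 0.99, -0.001, -0.003]
ft_force: [-0.3, -0.1, 0.0]
grip_width: 0.0853
grasp_force: 0.0
```

```bash
python3 -c "
from h import *
go(.4235,.195,.0025,196);c=snap('wrist','w4');blocks(c)"
```

```text
now 16.35 [0.4217 0.1943 0.0988] yaw -164.0 j6 0.15 slide [-0.01   0.001  0.385] rot [-0.002 -0.012 -0.001]
px [252. 195.] ctr [0.4241 0.1946] nose 15.5 LW 0.093 0.05 z 0.0256 sqend [0.3791 0.1821]
px [  4. 242.] ctr [0.5043 0.0332] nose 2.9 LW 0.034 0.007 z 0.0243 sqend [0.4872 0.0324]
```

Call:
drive_tool(slide=[[-0.008,0.001,0.1],[-0.008,0.001,0.2],[-0.008,0.001,0.28],[-0.008,0.001,0.34],[-0.008,0.001,0.375],[-0.008,0.001,0.39],[-0.008,0.001,0.39],[-0.008,0.001,0.39]], rotation=[[0,0,0],[0,0,0],[0,0,0],[0,0,0],[0,0,0],[0,0,0],[0,0,0],[0,0,0]])

```text
clock: 17.4
eef_pos: [0.4258, 0.196, 0.0044]
tool_rot: [-0.139, 0.99, 0.0, 0.001]
ft_force: [0.2, 0.2, 0.2]
grip_width: 0.0855
grasp_force: 0.0
```

Call:
drive_tool(slide=[[0,0,0],[0,0,0],[0,0,0],[0,0,0],[0,0,0],[0,0,0],[0,0,0],[0,0,0]], rotation=[[0,0,0],[0,0,0],[0,0,0],[0,0,0],[0,0,0],[0,0,0],[0,0,0],[0,0,0]], gripper=0.4)

```text
clock: 18.4
eef_pos: [0.4257, 0.196, 0.0044]
tool_rot: [-0.139, 0.99, 0.0, 0.001]
ft_force: [-0.0, 0.8, 6.2]
grip_width: 0.0489
grasp_force: 63.2
```

Call:
drive_tool(slide=[[0,0,-0.1],[0,0,-0.25],[0,0,-0.4],[0,0,-0.52],[0,0,-0.59],[0,0,-0.59],[0,0,-0.59],[0,0,-0.59]], rotation=[[0,0,0],[0,0,0],[0,0,0],[0,0,0.2],[0,0,0.4],[0,0,0.6],[0,0,0.77],[0,0,0.77]])

```text
clock: 19.4
eef_pos: [0.4248, 0.1956, 0.1508]
tool_rot: [0.053, 0.999, -0.0, -0.0]
ft_force: [-0.2, -0.5, -0.8]
grip_width: 0.0488
grasp_force: 62.5
```

```bash
cat >> h.py <<'E'
def held(f,half):
    "square end of the held block in the tool frame, from its top face"
    c=snap('wrist',f);o=bot.get_obs();r=R.from_quat(o['tool_rot']);w=cloud(c);t=(w-o['eef_pos'])@r.as_matrix()
    hsv=cv2.cvtColor(c['image'],cv2.COLOR_RGB2HSV)
    m=(np.abs(t[...,2]+.0225)<.006)&(np.abs(t[...,1])<.035)&(t[...,0]>0)&(t[...,0]<.09)&(hsv[...,1]>80)
    ys,xs=np.nonzero(m);p=r.inv().apply(rays(c,np.c_[xs,ys],o['eef_pos'][2]+.0225)-o['eef_pos'])
    q=p[np.abs(p[:,1])<.015];b=p[p[:,0]>.02]
    print('held end x',np.percentile(q[:,0],99).round(4),'want',half,'y',np.percentile(b[:,1],[1,99]).round(4),'z',np.median(t[m][:,2]).round(4))
    return c
E
python3 -c "
from h import *
d=np.array([np.cos(-.115),np.sin(-.115)]);c=held('w5',.047);print(bot.get_obs()['grip_width'])
go(*(np.array([.486,.007])+.047*d),.12,173.4)"
```

```text
held end x 0.0483 want 0.047 y [-0.0243  0.0234] z -0.0212
0.04874321311053071
now 19.45 [0.4248 0.1956 0.1508] yaw 174.0 j6 0.54 slide [-0.51  -0.726  0.123] rot [-0.001 -0.002  0.021]
```

Call:
drive_tool(slide=[[-0.1,-0.15,0],[-0.22,-0.31,0],[-0.34,-0.48,0],[-0.45,-0.64,0],[-0.515,-0.727,0.05],[-0.515,-0.727,0.12],[-0.515,-0.727,0.18],[-0.515,-0.727,0.2]], rotation=[[0,0,0],[0,0,0.02],[0,0,0.02],[0,0,0.02],[0,0,0.02],[0,0,0.02],[0,0,0.02],[0,0,0.02]])

```text
clock: 20.45
eef_pos: [0.5328, 0.0017, 0.0999]
tool_rot: [0.058, 0.998, -0.0, -0.001]
ft_force: [-0.1, 1.0, -1.9]
grip_width: 0.0482
grasp_force: 62.6
```

Call:
drive_tool(slide=[[0,0,0],[0,0,0.06],[0,0,0.12],[0,0,0.16],[0,0,0.18],[0,0,0.19],[0,0,0.19],[0,0,0.19]], rotation=[[0,0,0],[0,0,0],[0,0,0],[0,0,0],[0,0,0],[0,0,0],[0,0,0],[0,0,0]])

```text
clock: 21.45
eef_pos: [0.5344, 0.0014, 0.0542]
tool_rot: [0.058, 0.998, 0.0, 0.0]
ft_force: [-0.0, 0.7, -0.7]
grip_width: 0.0489
grasp_force: 62.6
```

```bash
python3 -c "
from h import *
go(.534,.0013,.0498,173.4)"
```

```text
now 21.45 [0.5344 0.0014 0.0542] yaw 173.3 j6 0.12 slide [ 0.001 -0.     0.018] rot [ 0.     0.002 -0.002]
```

Call:
drive_tool(slide=[[0.001,0,0.004],[0.001,0,0.008],[0.001,0,0.012],[0.001,0,0.015],[0.001,0,0.018],[0.001,0,0.018],[0.001,0,0.018],[0.001,0,0.018]], rotation=[[0,0,0],[0,0,0],[0,0,0],[0,0,0],[0,0,0],[0,0,0],[0,0,0],[0,0,0]])

```text
clock: 22.45
eef_pos: [0.5337, 0.0014, 0.0504]
tool_rot: [0.058, 0.998, 0.0, 0.0]
ft_force: [-3.8, 0.5, 6.9]
grip_width: 0.0488
grasp_force: 63.6
```

Call:
drive_tool(slide=[[0,0,0],[0,0,0],[0,0,0],[0,0,0],[0,0,0],[0,0,0],[0,0,0],[0,0,0]], rotation=[[0,0,0],[0,0,0],[0,0,0],[0,0,0],[0,0,0],[0,0,0],[0,0,0],[0,0,0]], gripper=1)

```text
clock: 23.45
eef_pos: [0.5337, 0.0014, 0.0493]
tool_rot: [0.058, 0.998, 0.0, -0.0]
ft_force: [-0.8, -0.5, -0.2]
grip_width: 0.0854
grasp_force: 0.0
```

Call:
drive_tool(slide=[[0,0,-0.1],[0,0,-0.25],[0,0,-0.4],[0.05,0,-0.55],[0.12,0,-0.6],[0.2,0,-0.6],[0.2,0,-0.6],[0.2,0,-0.6]], rotation=[[0,0,0],[0,0,0],[0,0,0],[0,0,0],[0,0,0],[0,0,0],[0,0,0],[0,0,0]])

```text
clock: 24.45
eef_pos: [0.4846, 0.0072, 0.1993]
tool_rot: [0.058, 0.998, -0.0, 0.0]
ft_force: [-0.5, 0.1, -0.0]
grip_width: 0.0851
grasp_force: 0.0
```

```bash
python3 -c "
from h import *
c=snap('wrist','w6');blocks(c,.05,.005,amin=60);blocks(c,.072,.005);blocks(c,.026);go(.438,-.198,.1,160.4)"
```

```text
px [253. 275.] ctr [ 0.5935 -0.0038] nose -90.6 LW 0.045 0.017 z 0.0496 sqend [0.5938 0.0189]
px [251. 223.] ctr [0.5329 0.0008] nose -6.6 LW 0.094 0.049 z 0.0716 sqend [0.486  0.0062]
px [ 31. 138.] ctr [ 0.4405 -0.1983] nose -19.8 LW 0.072 0.052 z 0.0257 sqend [ 0.4065 -0.186 ]
px [250. 318.] ctr [ 0.6622 -0.0152] nose 173.3 LW 0.131 0.056 z 0.0276 sqend [ 0.7271 -0.0228]
now 24.5 [0.4847 0.0071 0.1992] yaw 173.3 j6 0.13 slide [ 0.09  -0.837  0.397] rot [0.    0.001 0.451]
```

Call:
drive_tool(slide=[[0.02,-0.2,0],[0.04,-0.42,0],[0.06,-0.63,0.05],[0.083,-0.837,0.12],[0.083,-0.837,0.25],[0.083,-0.837,0.35],[0.083,-0.837,0.4],[0.083,-0.837,0.4]], rotation=[[0,0,0.1],[0,0,0.2],[0,0,0.35],[0,0,0.45],[0,0,0.45],[0,0,0.45],[0,0,0.45],[0,0,0.45]])

```text
clock: 25.5
eef_pos: [0.4389, -0.198, 0.0985]
tool_rot: [0.17, 0.985, 0.0, -0.001]
ft_force: [0.5, 0.4, 0.0]
grip_width: 0.0854
grasp_force: 0.0
```

```bash
python3 -c "
from h import *
c=snap('wrist','w7');blocks(c);go(.439,-.198,.004,160.4)"
```

```text
px [249. 195.] ctr [ 0.4397 -0.2001] nose -19.8 LW 0.072 0.05 z 0.0256 sqend [ 0.4059 -0.1879]
now 25.55 [ 0.4396 -0.1982  0.0994] yaw 160.5 j6 -0.08 slide [0.002 0.    0.382] rot [-0.    -0.     0.002]
```

Call:
drive_tool(slide=[[0,-0.004,0.1],[0,-0.004,0.2],[0,-0.004,0.28],[0,-0.004,0.34],[0,-0.004,0.37],[0,-0.004,0.383],[0,-0.004,0.383],[0,-0.004,0.383]], rotation=[[0,0,0],[0,0,0],[0,0,0],[0,0,0],[0,0,0],[0,0,0],[0,0,0],[0,0,0]])

```text
clock: 26.55
eef_pos: [0.4393, -0.1994, 0.0041]
tool_rot: [0.17, 0.985, -0.0, 0.001]
ft_force: [0.2, -0.4, 0.1]
grip_width: 0.0852
grasp_force: 0.0
```

Call:
drive_tool(slide=[[0,0,0],[0,0,0],[0,0,0],[0,0,0],[0,0,0],[0,0,0],[0,0,0],[0,0,0]], rotation=[[0,0,0],[0,0,0],[0,0,0],[0,0,0],[0,0,0],[0,0,0],[0,0,0],[0,0,0]], gripper=0.4)

```text
clock: 27.55
eef_pos: [0.4393, -0.1994, 0.0041]
tool_rot: [0.17, 0.985, -0.0, 0.001]
ft_force: [-0.0, 0.3, 5.4]
grip_width: 0.0483
grasp_force: 63.3
```

Call:
drive_tool(slide=[[0,0,-0.1],[0,0,-0.25],[0,0,-0.4],[0,0,-0.52],[0,0,-0.62],[0,0,-0.62],[0,0,-0.62],[0,0,-0.62]], rotation=[[0,0,0],[0,0,0],[0,0,0],[0,0,-0.15],[0,0,-0.3],[0,0,-0.45],[0,0,-0.45],[0,0,-0.45]])

```text
clock: 28.55
eef_pos: [0.4382, -0.1989, 0.1578]
tool_rot: [0.059, 0.998, 0.0, -0.001]
ft_force: [0.8, -0.2, -0.8]
grip_width: 0.0488
grasp_force: 62.7
```

```bash
python3 -c "
from h import *
d=np.array([np.cos(-.115),np.sin(-.115)]);c=held('w8',.036)
t=np.array([.486,.0066])+.0365*d;print(t);go(*t,.13,173.4)"
```

```text
held end x 0.0357 want 0.036 y [-0.0243  0.0237] z -0.0214
[0.52225891 0.00241175]
now 28.6 [ 0.4383 -0.1989  0.1578] yaw 173.3 j6 -0.31 slide [-0.24   0.839  0.111] rot [ 0.001 -0.003 -0.004]
```

Call:
drive_tool(slide=[[-0.05,0.18,0],[-0.1,0.36,0],[-0.15,0.55,0],[-0.21,0.73,0],[-0.238,0.839,0.02],[-0.238,0.839,0.08],[-0.238,0.839,0.14],[-0.238,0.839,0.16]], rotation=[[0,0,0],[0,0,0],[0,0,0],[0,0,0],[0,0,0],[0,0,0],[0,0,0],[0,0,0]])

```text
clock: 29.6
eef_pos: [0.5205, 0.0012, 0.1166]
tool_rot: [0.059, 0.998, -0.0, -0.002]
ft_force: [0.1, 0.4, -2.0]
grip_width: 0.0484
grasp_force: 62.7
```

Call:
drive_tool(slide=[[0,0,0],[0,0,0.05],[0,0,0.1],[0,0,0.14],[0,0,0.155],[0,0,0.165],[0,0,0.165],[0,0,0.165]], rotation=[[0,0,0],[0,0,0],[0,0,0],[0,0,0],[0,0,0],[0,0,0],[0,0,0],[0,0,0]])

```text
clock: 30.6
eef_pos: [0.5226, 0.0023, 0.0777]
tool_rot: [0.058, 0.998, 0.0, 0.0]
ft_force: [0.1, -0.0, -1.2]
grip_width: 0.0491
grasp_force: 62.7
```

```bash
python3 -c "
from h import *
go(.5216,.0025,.0715,173.4)"
```

```text
now 30.6 [0.5226 0.0023 0.0777] yaw 173.3 j6 0.12 slide [0.004 0.    0.025] rot [ 0.     0.002 -0.002]
```

Call:
drive_tool(slide=[[0.003,0,0.006],[0.003,0,0.012],[0.003,0,0.017],[0.003,0,0.021],[0.003,0,0.025],[0.003,0,0.025],[0.003,0,0.025],[0.003,0,0.025]], rotation=[[0,0,0],[0,0,0],[0,0,0],[0,0,0],[0,0,0],[0,0,0],[0,0,0],[0,0,0]])

```text
clock: 31.6
eef_pos: [0.5215, 0.0024, 0.0721]
tool_rot: [0.058, 0.998, 0.0, 0.0]
ft_force: [-2.3, 0.5, 6.6]
grip_width: 0.0485
grasp_force: 63.6
```

Call:
drive_tool(slide=[[0,0,0],[0,0,0],[0,0,0],[0,0,0],[0,0,0],[0,0,0],[0,0,0],[0,0,0]], rotation=[[0,0,0],[0,0,0],[0,0,0],[0,0,0],[0,0,0],[0,0,0],[0,0,0],[0,0,0]], gripper=1)

```text
clock: 32.6
eef_pos: [0.5216, 0.0024, 0.0711]
tool_rot: [0.058, 0.998, 0.0, 0.0]
ft_force: [0.2, -0.2, 0.3]
grip_width: 0.0853
grasp_force: 0.0
```

Call:
drive_tool(slide=[[0,0,-0.1],[0,0,-0.25],[0,0,-0.4],[0.05,0,-0.55],[0.12,0,-0.6],[0.15,0,-0.6],[0.15,0,-0.6],[0.15,0,-0.6]], rotation=[[0,0,0],[0,0,0],[0,0,0],[0,0,0],[0,0,0],[0,0,0],[0,0,0],[0,0,0]])

```text
clock: 33.6
eef_pos: [0.4842, 0.0067, 0.22]
tool_rot: [0.058, 0.998, -0.0, -0.001]
ft_force: [-1.0, -0.2, -0.1]
grip_width: 0.0855
grasp_force: 0.0
```

```bash
python3 -c "
from h import *
c=snap('wrist','w9');blocks(c,.094,.005);go(.565,.21,.22,190)"
```

```text
px [251. 215.] ctr [0.5225 0.0016] nose -6.6 LW 0.072 0.05 z 0.0936 sqend [0.4867 0.0058]
now 33.65 [0.4842 0.0067 0.2201] yaw 173.3 j6 0.13 slide [-0.226  0.845 -0.   ] rot [-0.    -0.003 -0.582]
```

View pics/w9.png

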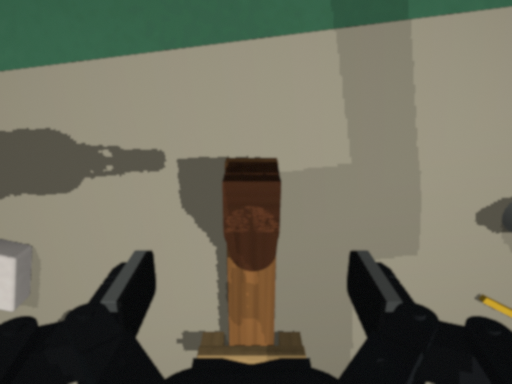

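The stack is aligned: all square ends share the edge at about (251,165), and the noses point down the neck. Now the weight.

Call:
drive_tool(slide=[[-0.05,0.18,0],[-0.1,0.37,0],[-0.16,0.58,0],[-0.21,0.78,0],[-0.226,0.845,0],[-0.226,0.845,0],[-0.226,0.845,0],[-0.226,0.845,0]], rotation=[[0,0,-0.15],[0,0,-0.3],[0,0,-0.45],[0,0,-0.6],[0,0,-0.6],[0,0,-0.6],[0,0,-0.6],[0,0,-0.6]])

```text
clock: 34.65
eef_pos: [0.5647, 0.2085, 0.2214]
tool_rot: [-0.091, 0.996, -0.0, -0.0]
ft_force: [0.7, 0.2, -0.0]
grip_width: 0.0855
grasp_force: 0.0
```

```bash
python3 -c "
from h import *
c=snap('wrist','w10');w=cloud(c);ok=np.hypot(w[...,0]-.588,w[...,1]-.31)<.05
for a,b in ((.03,.042),(.05,.08),(.06,.08)):
  m=ok&(w[...,2]>a)&(w[...,2]<b); v,u=np.nonzero(m);print(m.sum(),u.mean().round(),v.mean().round(),np.mean(w[m],0).round(4),w[m].max(0).round(4),w[m].min(0).round(4))
  if a<.04: print(cv2.minEnclosingCircle((w[m][:,:2]*1000).astype(np.float32)))
  else: print(cv2.minEnclosingCircle((w[m][:,:2]*1000).astype(np.float32)))
go(.588,.312,.15,205)"
```

```text
834 337.0 197.0 [0.5876 0.3033 0.0353] [0.6159 0.3318 0.0374] [0.5702 0.286  0.03  ]
((592.9793701171875, 308.79730224609375), 23.092361450195312)
713 347.0 211.0 [0.5906 0.3065 0.0663] [0.6057 0.3221 0.0717] [0.5798 0.296  0.0503]
((593.0095825195312, 308.9248046875), 13.410223007202148)
600 348.0 213.0 [0.5914 0.3074 0.0684] [0.6057 0.3221 0.0717] [0.5799 0.296  0.0601]
((593.2644653320312, 308.7941589355469), 13.378973007202148)
now 34.7 [0.5648 0.2086 0.2215] yaw -169.6 j6 0.17 slide [-0.166  0.39   0.286] rot [-0.     0.001 -0.509]
```

View pics/w10.png

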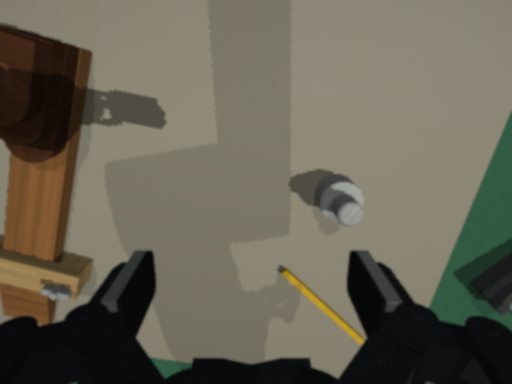

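The weight's knob is at (348,212) with its disc below; the depth circles (radii 23 and 13) agree on an axis at (0.593, 0.309). I'll move above it.

Call:
drive_tool(slide=[[-0.04,0.1,0.05],[-0.09,0.2,0.1],[-0.13,0.3,0.2],[-0.178,0.377,0.28],[-0.178,0.377,0.36],[-0.178,0.377,0.4],[-0.178,0.377,0.4],[-0.178,0.377,0.4]], rotation=[[0,0,0],[0,0,0],[0,0,0],[0,0,0],[0,0,0],[0,0,0],[0,0,0],[0,0,0]])

```text
clock: 35.7
eef_pos: [0.592, 0.3109, 0.1221]
tool_rot: [-0.092, 0.996, 0.0, 0.001]
ft_force: [-0.1, -0.5, 0.2]
grip_width: 0.0855
grasp_force: 0.0
```

```bash
python3 -c "
from h import *
c=snap('wrist','w11');w=cloud(c);ok=np.hypot(w[...,0]-.592,w[...,1]-.309)<.04
for a,b in ((.03,.042),(.06,.08)):
  m=ok&(w[...,2]>a)&(w[...,2]<b);print(m.sum(),w[m].max(0).round(4),cv2.minEnclosingCircle((w[m][:,:2]*1000).astype(np.float32)))
go(.592,.309,.04,190.4)"
```

```text
1604 [0.6123 0.3317 0.0376] ((592.88623046875, 309.2175598144531), 22.967693328857422)
1312 [0.6059 0.3218 0.0712] ((592.6809692382812, 308.9429626464844), 13.198690414428711)
now 35.75 [0.5921 0.3109 0.1224] yaw -169.5 j6 0.3 slide [ 0.003 -0.008  0.33 ] rot [0.001 0.004 0.003]
```

Call:
drive_tool(slide=[[0,-0.007,0.08],[0,-0.007,0.16],[0,-0.007,0.24],[0,-0.007,0.29],[0,-0.007,0.32],[0,-0.007,0.327],[0,-0.007,0.327],[0,-0.007,0.327]], rotation=[[0,0,0],[0,0,0],[0,0,0],[0,0,0],[0,0,0],[0,0,0],[0,0,0],[0,0,0]])

```text
clock: 36.75
eef_pos: [0.5922, 0.3093, 0.0401]
tool_rot: [-0.092, 0.996, 0.0, 0.001]
ft_force: [-0.8, 0.8, -0.0]
grip_width: 0.0852
grasp_force: 0.0
```

Call:
drive_tool(slide=[[0,0,0],[0,0,0],[0,0,0],[0,0,0],[0,0,0],[0,0,0],[0,0,0],[0,0,0]], rotation=[[0,0,0],[0,0,0],[0,0,0],[0,0,0],[0,0,0],[0,0,0],[0,0,0],[0,0,0]], gripper=0.15)

```text
clock: 37.75
eef_pos: [0.5918, 0.3093, 0.0396]
tool_rot: [-0.092, 0.996, 0.0, 0.0]
ft_force: [-1.9, 1.4, 1.8]
grip_width: 0.024
grasp_force: 58.8
```

Call:
drive_tool(slide=[[0,0,-0.08],[0,0,-0.2],[0,0,-0.33],[0,0,-0.45],[0,0,-0.54],[0,0,-0.6],[0,0,-0.6],[0,0,-0.6]], rotation=[[0,0,0],[0,0,0],[0,0,0],[0,0,0],[0,0,0],[0,0,0],[0,0,0],[0,0,0]])

```text
clock: 38.75
eef_pos: [0.591, 0.3085, 0.1874]
tool_rot: [-0.092, 0.996, -0.001, -0.001]
ft_force: [-0.3, -0.1, -5.6]
grip_width: 0.0242
grasp_force: 59.5
```

```bash
python3 -c "
from h import *
go(.5222,.002,.19,190.4);snap('wrist','w12')"
```

```text
now 38.75 [0.591  0.3085 0.1874] yaw -169.5 j6 0.3 slide [ 0.495 -1.155 -0.008] rot [-0.002 -0.006  0.004]
```

View pics/w12.png

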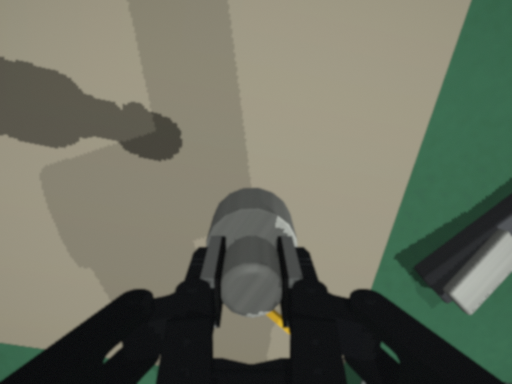

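The weight is held at the knob (252,285) with its disc (252,222) straight below, and it looks upright.

Call:
drive_tool(slide=[[0.06,-0.12,0],[0.13,-0.28,0],[0.2,-0.46,0],[0.28,-0.64,0],[0.35,-0.8,0],[0.4,-0.9,0],[0.4,-0.9,0],[0.4,-0.9,0]], rotation=[[0,0,0],[0,0,0],[0,0,0],[0,0,0],[0,0,0],[0,0,0],[0,0,0],[0,0,0]])

```text
clock: 39.8
eef_pos: [0.5344, 0.0697, 0.1888]
tool_rot: [-0.092, 0.996, 0.0, -0.0]
ft_force: [-0.4, 0.6, -4.7]
grip_width: 0.0242
grasp_force: 59.9
```

```bash
python3 -c "
from h import *
go(.5218,.002,.15,190.4);o=bot.get_obs();r=R.from_quat(o['tool_rot'])
c=snap('wrist','w13');t=(cloud(c)-o['eef_pos'])@r.as_matrix()
for a,b in ((-.002,.008),(-.036,-.024)):
  m=(np.hypot(t[...,0],t[...,1])<.028)&(t[...,2]>a)&(t[...,2]<b)&((a>-.01)|(abs(t[...,1])<.011))
  print(m.sum(),np.median(t[m],0).round(4),t[m].max(0).round(4),t[m].min(0).round(4),cv2.minEnclosingCircle((t[m][:,:2]*1000).astype(np.float32)))"
```

```text
now 39.8 [0.5344 0.0697 0.1888] yaw -169.5 j6 -0.05 slide [ 0.099 -0.257  0.155] rot [ 0.001 -0.001  0.004]
2304 [ 0.0124 -0.0005  0.004 ] [0.0218 0.0215 0.008 ] [ 0.0004 -0.0228 -0.002 ] ((3.0619916915893555, -0.6336946487426758), 22.196882247924805)
2813 [ 0.0019 -0.0005 -0.0298] [ 0.0123  0.011  -0.024 ] [-0.0135 -0.011  -0.0319] ((-0.9486233592033386, -0.9144942164421082), 13.291359901428223)
```

Call:
drive_tool(slide=[[0.04,-0.09,0],[0.08,-0.19,0],[0.1,-0.255,0],[0.1,-0.255,0.04],[0.1,-0.255,0.1],[0.1,-0.255,0.15],[0.1,-0.255,0.18],[0.1,-0.255,0.18]], rotation=[[0,0,0],[0,0,0],[0,0,0],[0,0,0],[0,0,0],[0,0,0],[0,0,0],[0,0,0]])

```text
clock: 40.85
eef_pos: [0.521, 0.0027, 0.1433]
tool_rot: [-0.092, 0.996, 0.0, -0.001]
ft_force: [0.3, 0.1, -4.7]
grip_width: 0.0243
grasp_force: 60.1
```

```bash
python3 -c "
from h import *
go(.5215,.0022,.1295,190.4)"
```

```text
now 40.85 [0.521  0.0027 0.1433] yaw -169.4 j6 -0.18 slide [-0.002 -0.002  0.055] rot [ 0.001 -0.004  0.005]
```

Call:
drive_tool(slide=[[0,0,0.015],[0,0,0.028],[0,0,0.038],[0,0,0.046],[0,0,0.052],[0,0,0.056],[0,0,0.056],[0,0,0.056]], rotation=[[0,0,0],[0,0,0],[0,0,0],[0,0,0],[0,0,0],[0,0,0],[0,0,0],[0,0,0]])

```text
clock: 41.85
eef_pos: [0.5217, 0.0023, 0.1304]
tool_rot: [-0.092, 0.996, 0.0, 0.0]
ft_force: [-1.0, -0.3, -5.2]
grip_width: 0.0241
grasp_force: 60.1
```

Call:
drive_tool(slide=[[0,0,0.001],[0,0,0.002],[0,0,0.003],[0,0,0.004],[0,0,0.005],[0,0,0.005],[0,0,0.005],[0,0,0.005]], rotation=[[0,0,0],[0,0,0],[0,0,0],[0,0,0],[0,0,0],[0,0,0],[0,0,0],[0,0,0]])

```text
clock: 42.85
eef_pos: [0.5218, 0.0023, 0.1295]
tool_rot: [-0.092, 0.996, -0.0, 0.0]
ft_force: [-1.6, -0.4, 1.1]
grip_width: 0.0243
grasp_force: 60.7
```

Contact: the force went from -5 N to +1 N. I'll release and retract straight up.

Call:
drive_tool(slide=[[0,0,0],[0,0,0],[0,0,0],[0,0,0],[0,0,0],[0,0,0],[0,0,0],[0,0,0]], rotation=[[0,0,0],[0,0,0],[0,0,0],[0,0,0],[0,0,0],[0,0,0],[0,0,0],[0,0,0]], gripper=1)

```text
clock: 43.85
eef_pos: [0.5216, 0.0024, 0.1291]
tool_rot: [-0.092, 0.996, 0.0, 0.0]
ft_force: [-0.5, 0.3, 0.7]
grip_width: 0.0851
grasp_force: 0.0
```

Call:
drive_tool(slide=[[0,0,-0.04],[0,0,-0.1],[0,0,-0.2],[0,0,-0.3],[0,0,-0.4],[0,0,-0.45],[0,0,-0.45],[0,0,-0.45]], rotation=[[0,0,0],[0,0,0],[0,0,0],[0,0,0],[0,0,0],[0,0,0],[0,0,0],[0,0,0]])

```text
clock: 44.85
eef_pos: [0.5211, 0.0023, 0.2407]
tool_rot: [-0.092, 0.996, 0.0, -0.001]
ft_force: [-0.9, -0.2, 0.4]
grip_width: 0.0855
grasp_force: 0.0
```

```bash
python3 -c "
from h import *
snap('side','s3');c=snap('wrist','w14');w=cloud(c);ok=np.hypot(w[...,0]-.5225,w[...,1]-.002)<.04
for a,b in ((.12,.132),(.15,.17)):
  m=ok&(w[...,2]>a)&(w[...,2]<b);print(m.sum(),w[m].max(0).round(4),cv2.minEnclosingCircle((w[m][:,:2]*1000).astype(np.float32)))"
```

```text
1306 [0.5428 0.0249 0.1276] ((523.214599609375, 1.9720330238342285), 23.06646156311035)
1029 [0.5356 0.0148 0.1615] ((522.9368286132812, 1.8910387754440308), 13.143918991088867)
```

View pics/s3.png

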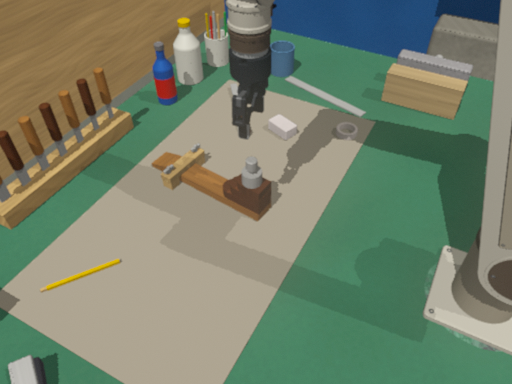

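The stack at (250,190) is complete, with the weight upright on top at (252,172) and the gripper clear above it. The weight measures within 1 mm of the short block's centre.

```bash
python3 -c "
from workcell import bot
print(bot.job_done())"
```

```text
the job is handed in; nothing more can be done
None
```

The job is handed in: all three blocks are stacked flush on the neck with noses to the hold-down, and the weight stands upright within about 1 mm of the short block's centre, finished at about 45 s of the 107 s; the hand-in returned no verdict.

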